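Spot-check the basking slate

TASK

The feeding cup standing on the ledge in front of the propped slate is in the way: nest it upright inside the matching cup that stands on the shelf. Then take the infrared reader out of its cradle and hold its window square to the middle of the propped slate, about 50 mm away, steady for two seconds. Finally lay the reader back down in its cradle; do not shift the slate or disturb anything else.

Things in the scene. Friction and masses are not known exactly. Their poses are not given: they have to be found in the camera images.
- stand: Fixed bamboo stand, a board 200 (x) x 140 (y) x 20 mm. Origin: centre of its underside. +x points from the feeding ledge (front, roughly towards the robot) to the slate. The ledge is the front half, -100 < x < -10 mm, top 20 mm high; the slate's hinge lies at x = 0, 30 mm high, along y.
- slate (a joint): Tilt of the slate about its stiff hinge, rad, 0 = level; starts between 0.3 and 0.6 and is to stay as it is. At larger values the far (+x) edge of the slate is higher.
- slate_mid (a point): Middle of the upper face of the propped slate, a dark tile 106 (x, up the slope) x 130 (y) x 10 mm. z is the normal out of the face (up and roughly leaning towards the robot), x points up the slope, y along the hinge. It lies 60 mm up the slope from the hinge axis.
- cup_a: Sage ceramic feeding cup on the ledge, open-topped: 75 mm tall, 68 mm across the rim, tapering straight to 40 mm across the foot, wall 3 mm, foot 28 mm thick, 0.22 kg. Origin: centre of its underside, z up. Can be gripped across the rim from outside (tips about 20 mm below the rim).
- cup_b: The matching cup, same shape and size as cup_a, standing empty on the shelf. Nested, cup_a rests on its inner floor, 28 mm above cup_b's underside, with about 2 mm play all round; 28 mm of cup_a then stands out above the rim of cup_b. Its x axis points away from jar_a, which stands at about x = -95 mm in cup_b's frame.
- reader: White infrared reader, 0.16 kg: a bar 165 (x, from -80 to +85) x 30 (y) x 26 mm (z, from 0 to 26), with a round sensing head 30 mm across below its +x end, centred at x = 70 mm and reaching 20 mm below the bar's underside (z = -20 mm). Origin: on the bar's underside, z up; centre of mass about x = 8 mm, where it is best gripped across y from above.
- window (a point): Sensing window: centre of the lower end face of the reader's head, at (70, 0, -20) mm in the reader's frame. It looks along the reader's -z.
- spot (a point): The point 50 mm in front of the window, along the line it looks, at (70, 0, -70) mm in the reader's frame: to be brought to slate_mid.
- cradle: Fixed grey plastic cradle: base 130 (x) x 70 (y) x 8 mm with two upright saddles, 12 mm thick, centred at x = -42 and +42 mm, 54 mm wide and 50 mm high, each with 12 mm high cheeks that leave a 38 mm wide channel along x for the reader's bar. The gap between the saddles (72 mm) gives the fingers room. Origin: centre of its underside.
- cradle_seat (a point): Point midway between the saddles, level with their seats (50 mm above the shelf): the reader's origin lies here when it rests in the cradle, its x axis along the cradle's and its head beyond the +x saddle.
- jar_a: supplement jar, 52 mm across, 90 mm tall, standing close to cup_b on its robot side. Bystander; origin at the centre of its underside.
- jar_b: supplement jar like jar_a (52 x 90 mm), standing close to the tail end of the cradle. Bystander; origin at the centre of its underside.
- mister: clear bottle, 64 mm across, 135 mm tall, standing close beside the propped slate on its left (stand +y) side, about (70, 125) mm in the stand's frame. Bystander; origin at the centre of its underside.
- dish: wide low sage dish, 116 mm across, 35 mm tall, between the robot and the stand; not a cup. Bystander; origin at the centre of its underside.
- tile: loose flat slate tile 100 x 80 x 10 mm lying between the robot and the stand; not the slate to be read. Bystander; origin at the centre of its underside.
- probe_holder: Fixed plastic thermometer probe holder, base 50 x 60 mm, 100 mm tall, close beside the propped slate on its right (stand -y) side, about (70, -125) mm in the stand's frame. Bystander; origin at the centre of its underside. At the back corners of the work area, beyond x = 0.63 m, stand a fixed block of tongs (right, 156 mm tall) and a fixed clear tub (left, 89 mm tall), out of the way.
Not all that is in view belongs to the job. Of the things like the reader, leave any that is pink; of the rest the larger one is meant.

How it is judged:
On the way, in this order (a step that is already met when the one before it is completed fails the run):
1. cup_a stands nested upright inside cup_b, released (horizontal distance between cup_a and cup_b below 0.007 m and z of cup_a in the frame of cup_b between 0.022 and 0.034 m and angle between each of cup_a, cup_b's own z axis and vertical below 0.1 rad and height (world z) of cup_b below 0.01 m and contact force between cup_a and the fingers below 0.1 N and linear speed of cup_a below 0.02 m/s), for 0.2 s.
2. the reader's window is held square to the middle of the slate, about 50 mm off, steady: spot within 18 mm of the middle, axis within 0.22 rad of the normal, under 20 mm/s, for 1.5 s (distance between spot and slate_mid below 0.018 m and angle between the z axis of reader and the z axis of slate_mid, either way round below 0.22 rad and linear speed of reader below 0.02 m/s and angular speed of reader below 0.15 rad/s and z of window in the frame of slate_mid above 0.025 m), for 1.5 s.
At the end, for the whole second after the job is handed in: cup_a is nested in cup_b: axes within 7 mm, underside 22 to 34 mm above cup_b's, both upright within 0.1 rad, cup_b on the shelf. The reader rests in the cradle: origin within 25 mm along, 9 mm across and 5 mm in height of the seat, tilt under 0.1 rad. Both at rest (horizontal distance between cup_a and cup_b below 0.007 m and z of cup_a in the frame of cup_b between 0.022 and 0.034 m and angle between each of cup_a, cup_b, reader's own z axis and vertical below 0.1 rad and height (world z) of cup_b below 0.01 m and x of reader in the frame of cradle_seat between -0.025 and 0.025 m and y of reader in the frame of cradle_seat between -0.009 and 0.009 m and z of reader in the frame of cradle_seat between -0.005 and 0.005 m and linear speed of each of reader, cup_a below 0.02 m/s); the robot touches nothing.
It fails at once if the propped slate is shifted (over 10 mm) (distance of slate_mid from where it was at the start of the episode above 0.01 m).
It fails at once if cup_a or cup_b is tipped over (angle between any of cup_a, cup_b's own z axis and vertical above 0.7 rad).
It fails at once if a bystander is disturbed (moved over 20 mm) (distance of any of jar_a, jar_b, mister, dish, tile from where it was at the start of the episode above 0.02 m).
It also fails if it takes over 72 s, if anything falls off the work surface, if the arm or the gripper's body presses on something with over 40 N, if the wrist force passes 120 N, or if a joint passes its speed limit or range.

ROBOT

A 6-joint arm with a two-finger parallel gripper is mounted at the origin on the work surface. World frame = base frame: x ahead of the robot, y to its left, z up, the work surface at z = 0. Lengths are in m, angles in rad, forces in N, time in s.
With the tool pointing down it reaches from about 0.375 to 0.925 m from the base axis. Payload 5.7 kg.
Tool frame: the origin (TCP) lies at the very end of the fingers, on their centre line; the grasp point (between the pads) lies 19 mm behind it (robot.grip_depth is the distance from the TCP to the grasp point, in m); z points along the fingers, y is the line along which they close (so a half turn about z gives the same grasp; the last joint's range is limited). The gripper opens to 88 mm and grips with 3 to 60 N. Pads are 20 mm wide; open, the fingers measure 115 mm over their backs; the gripper's body (75 mm by 178 mm) begins 61 mm behind the grasp point.
Start: joints at [1.187, 0.359, 1.51, -0, 1.272, -0.115], TCP at [0.159, 0.578, 0.223] pointing down, gripper open.
Joint ranges: [-2.97, 2.97], [-1.01, 2.36], [0.21, 2.38], [-0.96, 4.11], [0.2, 2.71], [-2.98, 2.98]. Speed limits (rad/s): [2.39, 2.39, 3.14, 3.14, 3.14, 3.14].

INTERFACE

Orientations are given as a rotation vector (axis times angle).
In Python, from station import robot gives the robot as it stands.
- The arm moves only by the tool servo_tool, never from a script. Its arguments are lists of equal length, an entry for each row: "slide": the shift along the tool's x, y, z in m, a list of three; "twist": the turn about the tool's z in units of 5 degrees (1.0 is 5 degrees); "fingers": the finger opening in m, from 0 to 0.0878. In form: {"slide": [[dx, dy, dz], ...], "twist": [twist, ...], "fingers": [fingers, ...]}. A call has exactly 8 rows; each row is the pose to reach, as a shift and turn from the pose commanded when the call began, along the tool's axes at that moment; what a row does not reach only later rows make up. A row lasts 1/12 s, in which the tool goes at most 41.7 mm and 7.16 degrees, less where a joint would pass 70% of its speed; a pose out of reach is approached as far as the arm can. A call with a gripper value outside its range is refused whole. The fingers move at their own pace and stop on an object; "grip_force" is the grip in N (left out, the last holds). Time passes only in rows, so rows that repeat a pose let the fingers close, or fill a call up. It gives the time, the measured TCP pose, the force, the opening and the grip force at its end, in the units of the state.
- robot.read_state(): the state, without advancing time (a new reading comes with each control period).
- robot.grab_frame(name): name is "scene" or "side" or "wrist"; returns a dict with "pixels" (420x560x3 uint8, blue, green, red), "z_map" (420x560 float32, m along the optical axis (not along the pixel's ray), 0 where there is no reading), "K" (3x3 intrinsics, pixels), "position" and "orientation" of the camera in the world. Camera axes: x right, y down, z forward; pixel columns grow to the right and rows downward; lengths in m; the calibration is good to about 2 mm. The wrist camera is an equidistant fisheye: a pixel r from the principal point sees the ray r / f radians off the axis. A picture is of the moment at which its call begins.
- robot.sign_off(): hands the job in; it is judged then, once.
The state is a dict: "time_s": time; "joints": joint angles; "dq": joint speeds; "tau": joint torques, N m; "tool_pos": TCP position; "tcp_rot": TCP orientation; "ft_force": force on the tool from outside, world axes, zero at the start; "ft_torque": the same for the moment, N m; "gripper_width": finger opening in m; "finger_force": force on a finger pad.
Only numpy, scipy, OpenCV 4.12 (cv2) and the standard library are available. Lean on these libraries where they do the work, as an engineer would, in place of code of your own. Each camera call takes 0.05 s, during which the arm holds its last target. There are 200 camera calls.

## Working session

There is one attempt and no reset: what is moved stays moved. The work goes in short steps, Python scripts to look and compute and a tool call to move; the robot and the scene stay as the last step left them, time stands still between calls to the robot, and variables do not carry over. Pictures are saved under pics/ and viewed, at most 10 in all, crops included, and the job is handed in when it is done.

Besides the shell and the picture viewer there is one more tool, called after "Call:" by a JSON object that holds its "method" and its "body". servo_tool: Moves the arm, as the interface text tells. Its arguments: {"type":"object","properties":{"slide":{"type":"array"},"twist":{"type":"array"},"fingers":{"type":"array"},"grip_force":{"type":"number"}},"required":["slide","twist","fingers"]}

```bash
ls; mkdir -p pics
cat > h.py <<'E'
import numpy as np, cv2
from scipy.spatial.transform import Rotation as R
from station import robot
def Rm(o):
    o=np.array(o,float)
    return o if o.shape==(3,3) else (R.from_rotvec(o) if o.size==3 else R.from_quat(o)).as_matrix()
def cloud(f):
    z=f["z_map"];K=np.array(f["K"]);v,u=np.mgrid[:z.shape[0],:z.shape[1]]
    p=np.stack([(u-K[0,2])/K[0,0]*z,(v-K[1,2])/K[1,1]*z,z],-1)
    P=p@Rm(f["orientation"]).T+np.array(f["position"]); P[z==0]=np.nan
    return P
E
python3 - <<'E'
from h import *
import pickle
for n in ("scene","side"):
    f=robot.grab_frame(n); cv2.imwrite(f"pics/{n}0.png",f["pixels"]); pickle.dump(f,open(n+"0.pkl","wb"))
    print(n,f["position"],f["orientation"],f["K"])
print(robot.read_state())
E
```

```text
pics
scene [1.35580209 0.85197911 0.9286946 ] [-1.02044292 -2.29319505  1.17618635] [[519.18456628   0.         280.77015507]
 [  0.         519.18456628 212.04223944]
 [  0.           0.           1.        ]]
side [ 0.1575616  -0.7009772   0.93309486] [-2.38485935  0.43414035 -0.16455656] [[441.55403553   0.         282.33507158]
 [  0.         441.55403553 209.23224256]
 [  0.           0.           1.        ]]
{'time_s': 0.1, 'joints': array([ 1.18691150e+00,  3.59420422e-01,  1.51134943e+00,  7.36815171e-07,
        1.27249610e+00, -1.15100936e-01]), 'dq': array([-0.00107642, -0.00093779, -0.00355299,  0.00021458, -0.00010992,
       -0.00040707]), 'tau': array([-1.91697686e-04, -5.16352487e+01, -2.71403575e+01,  6.79803360e-02,
        2.77181226e-02, -4.75418778e-05]), 'tool_pos': array([0.15910241, 0.57785851, 0.22189153]), 'tcp_rot': array([-4.20879730e-01, -3.11285369e+00,  2.54641990e-03]), 'ft_force': array([-0.07729078,  0.4274979 ,  0.07059083]), 'ft_torque': array([-0.03862024, -0.025348  ,  0.01154341]), 'finger_force': 0.0, 'gripper_width': 0.08759789865140323}
```

View pics/scene0.png

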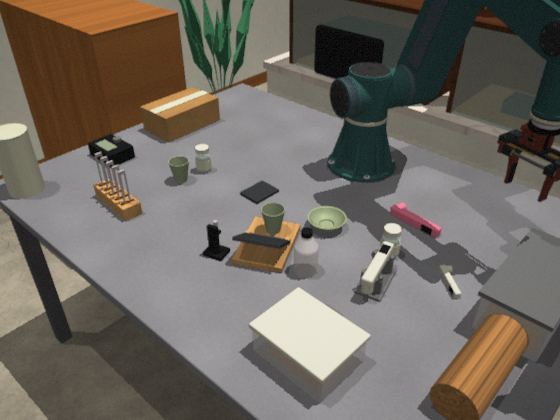

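View pics/side0.png

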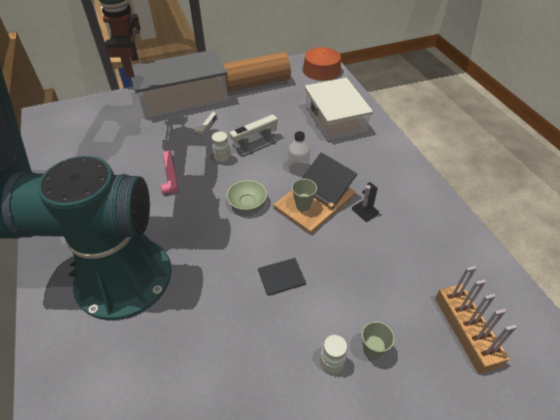

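The scene view shows cup_a on the ledge at (273,217), cup_b at (179,170) and jar_a at (203,158). There are three reader-like things: a pink one at (415,220), a large white one in the cradle at (380,265), and a small white one at (450,282). The large white one fits, since it isn't pink and is the larger of the other two. In the side view, cup_a is at (305,195), cup_b at (377,340) and the reader at (255,132). I'll confirm this in a crop and measure.

```bash
cat > m.py <<'E'
from h import *
import pickle
from scipy.optimize import least_squares
F={n:pickle.load(open(n+"0.pkl","rb")) for n in("scene","side")}
C={n:cloud(F[n]) for n in F}
def reg(n,u0,v0,u1,v1,zmin=0,zmax=1):
    P=C[n][v0:v1,u0:u1].reshape(-1,3);c=F[n]["pixels"][v0:v1,u0:u1].reshape(-1,3).astype(int)
    m=(P[:,2]>zmin)&(P[:,2]<zmax);return P[m],c[m]
def circ(P,r=None):
    f=lambda q:np.hypot(P[:,0]-q[0],P[:,1]-q[1])-(r if r else q[2])
    return least_squares(f,[*P[:,:2].mean(0),r or .03],loss="soft_l1",f_scale=.002).x
E
python3 - <<'E'
from m import *
a=F["scene"]["pixels"][190:310,350:480];b=F["side"]["pixels"][100:240,160:400]
A=cv2.resize(a,(433,400),interpolation=cv2.INTER_CUBIC);B=cv2.resize(b,(360,210),interpolation=cv2.INTER_CUBIC)
B=np.vstack([B,cv2.resize(F["side"]["pixels"][300:390,300:440],(360,190))])
cv2.imwrite("pics/crop.png",np.hstack([A,B]))
# cups: rim
for nm,bs in (("cup_a",{"scene":(258,200,290,240),"side":(288,176,322,215)}),("cup_b",{"scene":(164,153,193,190),"side":(358,320,398,362)})):
  for n,b in bs.items():
    P,c=reg(n,*b,.03,.12); zt=np.percentile(P[:,2],98)
    T=P[P[:,2]>zt-.006]; print(nm,n,len(T),"ztop",zt.round(4),"circ",circ(T,.0325).round(4),"free",circ(T).round(4))
for nm,bs in (("jar_a",{"scene":(190,143,214,175),"side":(318,333,350,372)}),("jar_b",{"scene":(378,222,406,255),"side":(208,128,234,162)})):
  for n,b in bs.items():
    P,c=reg(n,*b,.05,.12); zt=np.percentile(P[:,2],95);T=P[P[:,2]>zt-.006]
    print(nm,n,zt.round(4),T.mean(0).round(4))
for n,b in {"scene":(355,225,405,300),"side":(225,110,285,155)}.items():
    P,c=reg(n,*b,.067,.085); m=(c.min(1)>90); 
    T=P; rc=cv2.minAreaRect((T[:,:2]*1000).astype(np.float32)); print("reader",n,len(T),np.percentile(T[:,2],[5,50,95]).round(4),rc,T.mean(0).round(4))
for n,b in {"scene":(230,230,292,252),"side":(300,152,360,205)}.items():
    P,c=reg(n,*b,.035,.12); m=c.max(1)<75;P=P[m]
    for _ in range(4):
        q=P.mean(0);w=np.linalg.svd(P-q,full_matrices=False)[2][2];w*=np.sign(w[2]);d=(P-q)@w;P=P[abs(d)<.006]
    print("slate",n,len(P),q.round(4),w.round(4),"tilt",np.arccos(w[2]).round(3),"yaw",np.arctan2(-w[1],-w[0]).round(3),"rms",d.std().round(4))
for n,b in {"scene":(225,205,305,275),"side":(265,160,365,235)}.items():
    P,c=reg(n,*b,.012,.03); m=(c[:,2]>c[:,0]+50);P=P[m]
    print("stand",n,len(P),cv2.minAreaRect((P[:,:2]*1000).astype(np.float32)))
E
```

```text
cup_a scene 110 ztop 0.0939 circ [0.5029 0.0468 0.0325] free [0.503  0.0467 0.0318]
cup_a side 127 ztop 0.0944 circ [0.4996 0.045  0.0325] free [0.4996 0.0449 0.0317]
cup_b scene 63 ztop 0.0754 circ [ 0.4902 -0.3863  0.0325] free [ 0.49   -0.3864  0.0315]
cup_b side 180 ztop 0.0756 circ [ 0.4863 -0.388   0.0325] free [ 0.4864 -0.388   0.0318]
jar_a scene 0.0898 [ 0.3957 -0.3774  0.0874]
jar_a side 0.0912 [ 0.3908 -0.3817  0.089 ]
jar_b scene 0.0898 [0.3509 0.3383 0.0878]
jar_b side 0.091 [0.3465 0.3353 0.0887]
reader scene 627 [0.0691 0.0737 0.0806] ((443.77642822265625, 358.7705078125), (219.59552001953125, 45.97461700439453), 12.710907936096191) [0.4591 0.3703 0.0739]
reader side 393 [0.0681 0.0737 0.0777] ((447.6094970703125, 364.53228759765625), (201.16793823242188, 39.44992446899414), 17.38170051574707) [0.4593 0.365  0.0735]
slate scene 468 [0.6027 0.0987 0.0715] [-0.4372 -0.2041  0.8759] tilt 0.503 yaw 0.437 rms 0.0021
slate side 1126 [0.5886 0.0821 0.0625] [-0.4559 -0.2221  0.8619] tilt 0.532 yaw 0.453 rms 0.0021
stand scene 1209 ((547.082763671875, 65.81694030761719), (206.99490356445312, 141.29995727539062), 26.3700008392334)
stand side 1091 ((541.7532348632812, 63.74177169799805), (198.48289489746094, 141.27163696289062), 26.671375274658203)
```

View pics/crop.png

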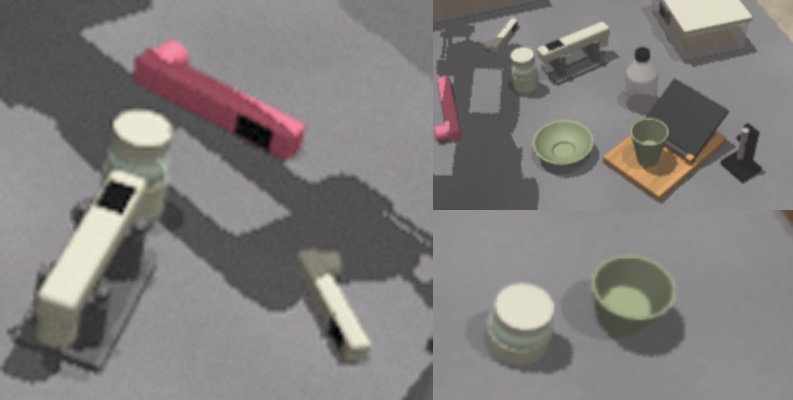

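The crop confirms it: the large white reader is in the cradle with jar_b at its tail, and the pink one and the small one are the decoys. I'll refine the reader fit and work out the first move.

```bash
cat >> h.py <<'E'
def go(x,y,z,yaw,maxtw=None):
    "slide/twist to bring TCP to x,y,z with tool y at yaw deg (mod 180, nearest)"
    s=robot.read_state();T=Rm(s["tcp_rot"]);d=T.T@(np.array([x,y,z])-s["tool_pos"])
    cur=np.degrees(np.arctan2(T[1,1],T[0,1]));t=-((yaw-cur+90)%180-90)
    print("t",round(s["time_s"],2),"tcp",s["tool_pos"].round(4),"yaw",cur.round(2),"slide",d.round(4),"twist",round(t/5,3),"j6",s["joints"][5].round(2))
E
python3 - <<'E'
from m import *
for n,b in {"scene":(355,225,405,300),"side":(225,110,285,155)}.items():
    P,c=reg(n,*b,.055,.080)
    J=np.array([.3487,.3368]); m=(np.hypot(*(P[:,:2]-J).T)>.036)&(P[:,2]>.07)&(c.min(1)>60); T=P[m]
    q=T[:,:2].mean(0)
    for _ in range(3):
        k=cv2.minAreaRect((T[:,:2]*1000).astype(np.float32)); vx,vy,x0,y0=cv2.fitLine((T[:,:2]).astype(np.float32),cv2.DIST_HUBER,0,.01,.01).ravel()
        if vx<0:vx,vy=-vx,-vy
        d=(T[:,:2]-[x0,y0])@[-vy,vx]; T=T[abs(d)<.02]
    s=(T[:,:2]-[x0,y0])@[vx,vy]; d=(T[:,:2]-[x0,y0])@[-vy,vx]
    lo,hi=np.percentile(s,[.5,99.5]);w0,w1=np.percentile(d,[1,99]); 
    o=np.array([x0,y0])+np.array([vx,vy])*((lo+hi)/2-.0025)+np.array([-vy,vx])*(w0+w1)/2
    print(n,len(T),"yaw",np.degrees(np.arctan2(vy,vx)).round(2),"len",hi-lo,"wid",w1-w0,"origin",o.round(4),"tail",(np.array([x0,y0])+np.array([vx,vy])*lo).round(4),k)
    # cradle base
    P,c=reg(n,*b,.003,.014); print("base",len(P),cv2.minAreaRect((P[:,:2]*1000).astype(np.float32)))
go(.5013,.0459,.15,116.5)
E
```

```text
scene 429 yaw 12.42 len 0.1605026091468565 wid 0.02957923281315278 origin [0.4677 0.3723] tail [0.3915 0.3567] ((468.3544006347656, 372.4545593261719), (165.1344757080078, 29.009014129638672), 13.928925514221191)
base 361 ((410.3957214355469, 340.8656311035156), (267.1179504394531, 102.81396484375), 31.275741577148438)
side 300 yaw 14.75 len 0.16261012287844695 wid 0.031440500199492974 origin [0.4626 0.3695] tail [0.3871 0.3467] ((464.5860900878906, 369.0905456542969), (165.98956298828125, 34.756858825683594), 14.46633243560791)
base 450 ((487.33050537109375, 426.797607421875), (242.04405212402344, 177.3572998046875), 74.2290267944336)
t 0.1 tcp [0.1591 0.5779 0.2219] yaw 74.6 slide [-0.4712 -0.4219  0.0725] twist -8.38 j6 -0.12
```

Call:
{"method": "servo_tool", "body": {"slide": [[-0.03,-0.026,0.0],[-0.06,-0.053,0.0],[-0.09,-0.08,0.0],[-0.12,-0.107,0.0],[-0.15,-0.134,0.0],[-0.18,-0.161,0.0],[-0.21,-0.188,0.01],[-0.24,-0.215,0.02]], "twist": [-1,-2,-3,-4,-5,-6,-7,-8.38], "fingers": [0.0878,0.0878,0.0878,0.0878,0.0878,0.0878,0.0878,0.0878]}}

```text
time_s: 0.77
tool_pos: [0.332, 0.3097, 0.2039]
tcp_rot: [-0.703, 3.061, -0.0]
ft_force: [0.6, 0.9, -0.6]
gripper_width: 0.088
finger_force: 0.0
```

```bash
python3 -c "
from h import *
go(.5013,.0459,.15,116.5)"
```

```text
t 0.77 tcp [0.332  0.3097 0.2039] yaw 115.88 slide [-0.0371 -0.3113  0.054 ] twist -0.123 j6 -1.42
```

Call:
{"method": "servo_tool", "body": {"slide": [[-0.005,-0.04,0.007],[-0.01,-0.08,0.014],[-0.015,-0.12,0.021],[-0.02,-0.16,0.028],[-0.025,-0.2,0.035],[-0.03,-0.24,0.04],[-0.034,-0.28,0.045],[-0.036,-0.31,0.045]], "twist": [-0.1,-0.1,-0.1,-0.1,-0.1,-0.1,-0.1,-0.1], "fingers": [0.0878,0.0878,0.0878,0.0878,0.0878,0.0878,0.0878,0.0878]}}

```text
time_s: 1.43
tool_pos: [0.4986, 0.045, 0.1579]
tcp_rot: [0.708, -3.06, 0.001]
ft_force: [0.3, 0.1, 0.1]
gripper_width: 0.0879
finger_force: 0.0
```

```bash
python3 -c "
from h import *
go(.5013,.0459,.075,116.5)
f=robot.grab_frame('wrist'); cv2.imwrite('pics/w1.png',f['pixels']); print(f['position'],f['K'],f['orientation'])"
```

```text
t 1.43 tcp [0.4986 0.045  0.1579] yaw 116.07 slide [-0.0029 -0.0003  0.0829] twist -0.086 j6 -2.07
[0.42774501 0.01007263 0.32032111] [[325.1922621    0.         280.36986196]
 [  0.         325.1922621  212.19823606]
 [  0.           0.           1.        ]] [1.57161093 2.51714392 0.36302102]
```

View pics/w1.png

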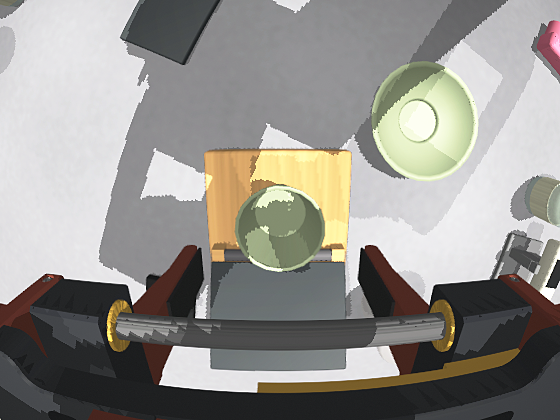

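The wrist view shows cup_a at about (280,229), centred between the fingers, with the slate behind it. I'll measure the rim with the fisheye depth.

```bash
cat >> h.py <<'E'
def wcloud(f):
    z=f["z_map"];K=np.array(f["K"]);v,u=np.mgrid[:z.shape[0],:z.shape[1]]
    a=u-K[0,2];b=v-K[1,2];r=np.hypot(a,b)+1e-9;th=r/K[0,0];t=np.tan(th)
    p=np.stack([a/r*t*z,b/r*t*z,z],-1);P=p@Rm(f["orientation"]).T+np.array(f["position"]);P[z==0]=np.nan
    return P
E
python3 - <<'E'
from m import *
f=robot.grab_frame("wrist");P=wcloud(f)
Q=P[180:280,225:335].reshape(-1,3);Q=Q[np.hypot(Q[:,0]-.5013,Q[:,1]-.0459)<.045]
zt=np.nanpercentile(Q[:,2],99);T=Q[Q[:,2]>zt-.006];print(zt,len(T),circ(T,.0325),circ(T))
# slate plane + stand edges
c=f["pixels"].astype(int);S=P[265:320,220:335].reshape(-1,3)
for _ in range(4):
    q=S.mean(0);w=np.linalg.svd(S-q,full_matrices=False)[2][2];w*=np.sign(w[2]);d=(S-q)@w;S=S[abs(d)<.004]
print("slate",len(S),q,w,np.arccos(w[2]),np.degrees(np.arctan2(-w[1],-w[0])))
m=(c[...,2]>c[...,0]+50)&(P[...,2]<.03)&(P[...,2]>.012)
m[:, :190]=0;m[:,370:]=0;m[:140]=0;m[290:]=0
print("stand",cv2.minAreaRect((P[m][:,:2]*1000).astype(np.float32)))
E
```

```text
0.09622134538629179 1420 [0.49934527 0.04446585 0.0325    ] [0.49952643 0.04453207 0.03152611]Traceback (most recent call last):
  File "<stdin>", line 8, in <module>
    u, s, vh = gufunc(a, signature=signature)
               ~~~~~~^^^^^^^^^^^^^^^^^^^^^^^^
    raise LinAlgError("SVD did not converge")
numpy.linalg.LinAlgError: SVD did not converge
```

Call:
{"method": "servo_tool", "body": {"slide": [[-0.002,0,0.02],[-0.002,0,0.04],[-0.002,0,0.06],[-0.002,0,0.075],[-0.002,0,0.082],[-0.002,0,0.082],[-0.002,0,0.082],[-0.002,0,0.082]], "twist": [0,0,0,0,0,0,0,0], "fingers": [0.0878,0.0878,0.0878,0.0878,0.0878,0.0878,0.04,0.04], "grip_force": 12}}

```text
time_s: 2.2
tool_pos: [0.5001, 0.049, 0.0777]
tcp_rot: [-0.711, 3.059, -0.001]
ft_force: [-0.1, 0.5, 0.2]
gripper_width: 0.0782
finger_force: 0.0
```

Call:
{"method": "servo_tool", "body": {"slide": [[0,0,0],[0,0,0],[0,0,0],[0,0,0],[0,0,-0.01],[0,0,-0.03],[0,0,-0.05],[0,0,-0.06]], "twist": [0,0,0,0,0,0,0,0], "fingers": [0.04,0.04,0.04,0.04,0.04,0.04,0.04,0.04], "grip_force": 12}}

```text
time_s: 2.87
tool_pos: [0.4997, 0.0488, 0.1388]
tcp_rot: [-0.71, 3.059, -0.0]
ft_force: [0.5, 0.4, -2.0]
gripper_width: 0.0665
finger_force: 12.0
```

Run:
```python
from m import *
go(.4885,-.387,.16,116.5)
f=robot.grab_frame("side");C["side"]=cloud(f);F["side"]=f
s=robot.read_state();print(s["gripper_width"],s["finger_force"],s["tool_pos"])
f=robot.grab_frame("wrist");P=wcloud(f);cv2.imwrite("pics/w2.png",f["pixels"])
S=P[265:320,220:335].reshape(-1,3);S=S[np.isfinite(S).all(1)]
for _ in range(6):
    q=S.mean(0);w=np.linalg.svd(S-q,full_matrices=False)[2][2];w*=np.sign(w[2]);d=(S-q)@w;S=S[abs(d)<.004]
print("slate",len(S),q,w,np.arccos(w[2]),np.degrees(np.arctan2(-w[1],-w[0])))
```

```text
t 2.87 tcp [0.4997 0.0488 0.1388] yaw 116.13 slide [ 0.202  -0.3863 -0.0212] twist -0.073 j6 -2.07
0.06667345327563211 11.999896063352935 [0.50090512 0.04879095 0.1399767 ]
slate 1445 [0.51718113 0.05436614 0.13906154] [0.76175843 0.38847628 0.51846916] 1.0257366093146072 -152.97964310383912
```

View pics/w2.png

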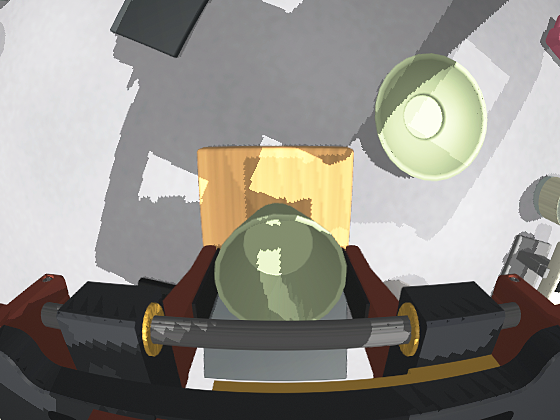

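Cup_a is held upright between the fingers, with its rim at about (282,265). Now I'll carry it over to cup_b.

Call:
{"method": "servo_tool", "body": {"slide": [[0.01,-0.02,-0.01],[0.026,-0.05,-0.02],[0.044,-0.085,-0.022],[0.063,-0.12,-0.022],[0.081,-0.155,-0.022],[0.1,-0.19,-0.022],[0.118,-0.225,-0.022],[0.136,-0.26,-0.022]], "twist": [0,0,0,0,0,0,0,0], "fingers": [0.04,0.04,0.04,0.04,0.04,0.04,0.04,0.04]}}

```text
time_s: 3.63
tool_pos: [0.4906, -0.2459, 0.1576]
tcp_rot: [0.71, -3.059, -0.003]
ft_force: [0.5, 0.7, -1.7]
gripper_width: 0.0663
finger_force: 12.0
```

Call:
{"method": "servo_tool", "body": {"slide": [[0.018,-0.035,0],[0.034,-0.065,0],[0.047,-0.09,0],[0.057,-0.11,0],[0.063,-0.122,0],[0.066,-0.126,0],[0.066,-0.126,0],[0.066,-0.126,0]], "twist": [0,0,0,0,0,0,0,0], "fingers": [0.04,0.04,0.04,0.04,0.04,0.04,0.04,0.04]}}

```text
time_s: 4.3
tool_pos: [0.4877, -0.3852, 0.1582]
tcp_rot: [0.71, -3.059, -0.004]
ft_force: [-0.4, 0.7, -2.6]
gripper_width: 0.0665
finger_force: 12.0
```

Run:
```python
from m import *
go(.4895,-.387,.16,116.5)
im=[]
for n in("scene","side"):
    f=robot.grab_frame(n);C[n]=cloud(f);F[n]=f;P=C[n].reshape(-1,3);c=f["pixels"].reshape(-1,3).astype(int)
    D=np.hypot(P[:,0]-.489,P[:,1]+.387);g=c[:,1]>np.maximum(c[:,2],c[:,0])+6
    for a,b in((.0,.078),(.09,.19)):
        m=(D<.045)&(P[:,2]>a)&(P[:,2]<b)&g;zt=np.percentile(P[m][:,2],98);T=P[m][P[m][:,2]>zt-.006]
        print(n,a,m.sum(),zt.round(4),circ(T,.0325),circ(T))
    u,v=np.nonzero((D<.05).reshape(420,560))[::-1];uc,vc=int(np.median(u)),int(np.median(v));im.append(cv2.resize(f["pixels"][max(vc-50,0):vc+50,max(uc-50,0):uc+50],(400,400)))
cv2.imwrite("pics/n1.png",np.hstack(im))
```

```text
t 4.3 tcp [ 0.4877 -0.3852  0.1582] yaw 116.15 slide [-0.0008 -0.0024 -0.0018] twist -0.071 j6 -2.81
scene 0.0 113 0.0743 [ 0.49014265 -0.38676092  0.0325    ] [ 0.49035458 -0.38718733  0.03103598]
scene 0.09 134 0.1742 [ 0.48690398 -0.38459124  0.0325    ] [ 0.48756565 -0.38511483  0.0308117 ]
side 0.0 40 0.0733 [ 0.48770155 -0.38872422  0.0325    ] [ 0.48458768 -0.38854086  0.03132426]
side 0.09 302 0.1761 [ 0.48577549 -0.38467961  0.0325    ] [ 0.48588687 -0.38513882  0.03175978]
```

View pics/n1.png

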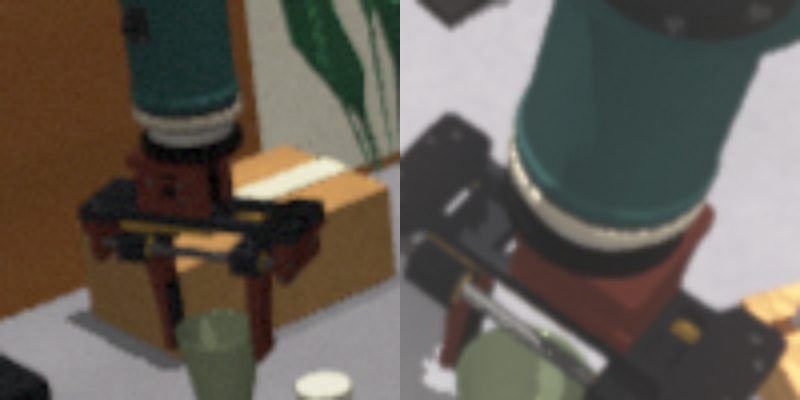

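The crops show cup_a upright above cup_b, about 3 mm off. I'll correct that and lower it.

Call:
{"method": "servo_tool", "body": {"slide": [[-0.001,-0.003,0.01],[-0.001,-0.003,0.02],[-0.001,-0.003,0.03],[-0.001,-0.003,0.04],[-0.001,-0.003,0.05],[-0.001,-0.003,0.06],[-0.001,-0.003,0.066],[-0.001,-0.003,0.068]], "twist": [0,0,0,0,0,0,0,0], "fingers": [0.04,0.04,0.04,0.04,0.04,0.04,0.04,0.04]}}

```text
time_s: 5.07
tool_pos: [0.4895, -0.3881, 0.0891]
tcp_rot: [0.71, -3.059, -0.004]
ft_force: [-0.4, 1.0, -2.5]
gripper_width: 0.0667
finger_force: 12.0
```

Run:
```python
from h import *
go(.4895,-.387,.086,116.5);s=robot.read_state();print(s["ft_force"],s["ft_torque"])
```

```text
t 5.07 tcp [ 0.4895 -0.3881  0.0891] yaw 116.13 slide [-0.0005  0.0009  0.0031] twist -0.074 j6 -2.81
[-0.42308102  0.97329998 -2.50967249] [ 0.31353795  0.16283978 -0.02694028]
```

Still hanging free with no contact force. I'll lower another 3 mm, open, and retreat.

Call:
{"method": "servo_tool", "body": {"slide": [[0,0,0.001],[0,0,0.002],[0,0,0.003],[0,0,0.004],[0,0,0.004],[0,0,0.004],[0,0,0.004],[0,0,0.004]], "twist": [0,0,0,0,0,0,0,0], "fingers": [0.04,0.04,0.04,0.04,0.04,0.07,0.075,0.0878]}}

```text
time_s: 5.73
tool_pos: [0.491, -0.3899, 0.0875]
tcp_rot: [-0.71, 3.059, -0.003]
ft_force: [-0.1, 0.2, 0.0]
gripper_width: 0.0783
finger_force: 0.0
```

Call:
{"method": "servo_tool", "body": {"slide": [[0,0,0],[0,0,0],[0,0,-0.005],[0,0,-0.02],[0,0,-0.04],[0,0,-0.07],[0,0,-0.1],[0,0,-0.12]], "twist": [0,0,0,0,0,0,0,0], "fingers": [0.0878,0.0878,0.0878,0.0878,0.0878,0.0878,0.0878,0.0878]}}

```text
time_s: 6.4
tool_pos: [0.4912, -0.3899, 0.2102]
tcp_rot: [-0.71, 3.059, -0.005]
ft_force: [-0.5, 0.4, 0.7]
gripper_width: 0.0879
finger_force: 0.0
```

Run:
```python
from m import *
go(.49,-.1,.2,104)
im=[]
for n in("scene","side"):
    f=robot.grab_frame(n);C[n]=cloud(f);F[n]=f;P=C[n].reshape(-1,3);c=f["pixels"].reshape(-1,3).astype(int)
    D=np.hypot(P[:,0]-.489,P[:,1]+.387);g=c[:,1]>np.maximum(c[:,2],c[:,0])+6
    m=(D<.045)&(P[:,2]>.05)&(P[:,2]<.15)&g;zt=np.percentile(P[m][:,2],98);T=P[m][P[m][:,2]>zt-.006];print(n,zt.round(4),circ(T,.0325))
    u,v=np.nonzero(m.reshape(420,560))[::-1];uc,vc=int(np.median(u)),int(np.median(v));im.append(cv2.resize(f["pixels"][vc-40:vc+40,uc-40:uc+40],(400,400)))
    # slate
    Q=P[(np.hypot(P[:,0]-.5894,P[:,1]-.0872)<.045)&(P[:,2]>.035)&(P[:,2]<.1)]
    for _ in range(8):
        q=Q.mean(0);w=np.linalg.svd(Q-q,full_matrices=False)[2][2];w*=np.sign(w[2]);d=(Q-q)@w;Q=Q[abs(d)<.004]
    print("slate",len(Q),q.round(4),w.round(3),np.arccos(w[2]).round(3),np.degrees(np.arctan2(-w[1],-w[0])).round(1),"z at mid",q[2]-((.5894-q[0])*w[0]+(.0872-q[1])*w[1])/w[2])
cv2.imwrite("pics/n2.png",np.hstack(im))
```

```text
t 6.4 tcp [ 0.4912 -0.3899  0.2102] yaw 116.14 slide [-0.1266  0.2608  0.0095] twist 2.428 j6 -2.81
scene 0.1018 [ 0.49049525 -0.38814196  0.0325    ]
slate 165 [0.5904 0.0884 0.0639] [-0.462 -0.224  0.858] 0.54 25.9 z at mid 0.06311196611914924
side 0.1043 [ 0.48649576 -0.38932336  0.0325    ]
slate 786 [0.5896 0.0872 0.0643] [-0.462 -0.228  0.857] 0.541 26.3 z at mid 0.0641669194366635
```

View pics/n2.png

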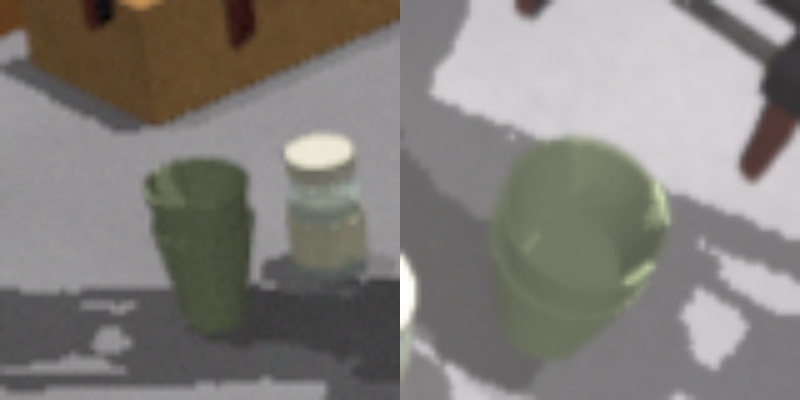

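Cup_a is nested: its rim is at z≈0.103 and level in both crops. Now to the reader.

Call:
{"method": "servo_tool", "body": {"slide": [[-0.009,0.02,0],[-0.022,0.045,0],[-0.04,0.082,0],[-0.058,0.119,0],[-0.076,0.156,0],[-0.093,0.193,0],[-0.111,0.23,0],[-0.129,0.267,0]], "twist": [0,0,0,0,0,0,0,0], "fingers": [0.06,0.06,0.06,0.06,0.06,0.06,0.06,0.06]}}

```text
time_s: 7.17
tool_pos: [0.4875, -0.0906, 0.2062]
tcp_rot: [0.709, -3.059, -0.001]
ft_force: [0.7, 1.0, -0.8]
gripper_width: 0.0597
finger_force: 0.0
```

Call:
{"method": "servo_tool", "body": {"slide": [[-0.018,0.037,0],[-0.036,0.074,0],[-0.053,0.111,0],[-0.071,0.148,0],[-0.089,0.185,0],[-0.107,0.222,0],[-0.125,0.259,0],[-0.142,0.296,0]], "twist": [0.2,0.5,0.8,1.1,1.4,1.8,2.1,2.43], "fingers": [0.06,0.06,0.06,0.06,0.06,0.06,0.06,0.06]}}

```text
time_s: 7.83
tool_pos: [0.4848, 0.2377, 0.2062]
tcp_rot: [0.381, -3.118, 0.001]
ft_force: [0.3, 0.1, -1.0]
gripper_width: 0.0595
finger_force: 0.0
```

Run:
```python
from h import *
go(.485,.376,.16,104)
```

```text
t 7.83 tcp [0.4848 0.2377 0.2062] yaw 103.92 slide [-0.0335  0.1342  0.0461] twist -0.016 j6 -1.49
```

Call:
{"method": "servo_tool", "body": {"slide": [[-0.009,0.036,0.01],[-0.017,0.07,0.02],[-0.025,0.1,0.03],[-0.03,0.12,0.04],[-0.032,0.13,0.045],[-0.033,0.133,0.045],[-0.033,0.133,0.045],[-0.033,0.133,0.045]], "twist": [0,0,0,0,0,0,0,0], "fingers": [0.06,0.06,0.06,0.06,0.06,0.06,0.06,0.06]}}

```text
time_s: 8.5
tool_pos: [0.4856, 0.3716, 0.162]
tcp_rot: [0.382, -3.118, 0.001]
ft_force: [-0.1, 0.0, 0.1]
gripper_width: 0.0599
finger_force: 0.0
```

Run:
```python
from h import *
go(.485,.376,.16,104)
f=robot.grab_frame("wrist");cv2.imwrite("pics/w3.png",f["pixels"]);P=wcloud(f)
c=f["pixels"].astype(int)
m=(P[...,2]>.07)&(P[...,2]<.082)&(c.min(2)>60)&(np.hypot(P[...,0]-.465,P[...,1]-.371)<.1)&(np.hypot(P[...,0]-.3487,P[...,1]-.3368)>.036)
T=P[m];print(len(T),cv2.minAreaRect((T[:,:2]*1000).astype(np.float32)),np.percentile(T[:,2],[5,50,95]))
m=(P[...,2]>.055)&(P[...,2]<.066)&(np.hypot(P[...,0]-.465,P[...,1]-.371)<.08)
T=P[m];k=np.array([np.cos(.243),np.sin(.243)]);s=(T[:,:2]-[.465,.371])@k;d=(T[:,:2]-[.465,.371])@[-k[1],k[0]]
print(np.histogram(s,np.arange(-.06,.061,.006)),np.percentile(d,[2,98]))
v,u=np.nonzero(m);print(len(u),u.min(),u.max(),v.min(),v.max())
```

```text
t 8.5 tcp [0.4856 0.3716 0.162 ] yaw 103.96 slide [-0.0004  0.0044  0.002 ] twist -0.008 j6 -1.27
7083 ((464.7888488769531, 371.2005615234375), (162.2987823486328, 30.19898796081543), 13.81759262084961) [0.07312647 0.07620364 0.07758775]
(array([  0,  38, 144, 120,   0,   0,   0,   0,   0,   0,   0,   0,   0,
         0,   0,  68, 119,  80,   0,   0]), array([-6.00000000e-02, -5.40000000e-02, -4.80000000e-02, -4.20000000e-02,
       -3.60000000e-02, -3.00000000e-02, -2.40000000e-02, -1.80000000e-02,
       -1.20000000e-02, -6.00000000e-03, -1.38777878e-17,  6.00000000e-03,
        1.20000000e-02,  1.80000000e-02,  2.40000000e-02,  3.00000000e-02,
        3.60000000e-02,  4.20000000e-02,  4.80000000e-02,  5.40000000e-02,
        6.00000000e-02])) [-0.02622799  0.02685584]
569 254 320 131 242
```

View pics/w3.png

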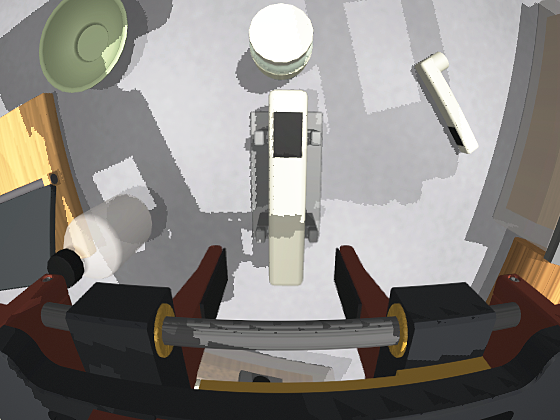

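The wrist view shows the reader in its cradle, running from (288,90) to (287,285), with jar_b behind its tail. It is already aligned with the tool. The tool stays vertical, so the tilt has to come from pivoting the reader in the grip. I'll grip it loosely, forward of its centre of mass, and lift the head while the tail rests on the rear saddle.

Call:
{"method": "servo_tool", "body": {"slide": [[0.002,0.0045,0.02],[0.002,0.0045,0.045],[0.002,0.0045,0.07],[0.002,0.0045,0.095],[0.002,0.0045,0.11],[0.002,0.0045,0.118],[0.002,0.0045,0.118],[0.002,0.0045,0.118]], "twist": [0,0,0,0,0,0,0,0], "fingers": [0.06,0.06,0.06,0.06,0.06,0.06,0.06,0.06]}}

```text
time_s: 9.22
tool_pos: [0.4831, 0.3761, 0.0445]
tcp_rot: [-0.381, 3.118, 0.0]
ft_force: [0.6, 0.4, 1.0]
gripper_width: 0.06
finger_force: 0.0
```

Call:
{"method": "servo_tool", "body": {"slide": [[0,0,0],[0,0,0],[0,0,0],[0,0,0],[0,0,0],[0,0,0],[0,0,0],[0,0,0]], "twist": [0,0,0,0,0,0,0,0], "fingers": [0.02,0.02,0.02,0.02,0.02,0.02,0.02,0.02], "grip_force": 4}}

```text
time_s: 9.88
tool_pos: [0.4828, 0.3768, 0.0444]
tcp_rot: [-0.383, 3.118, 0.0]
ft_force: [-1.7, -1.7, 6.0]
gripper_width: 0.0303
finger_force: 4.0
```

Call:
{"method": "servo_tool", "body": {"slide": [[0,0,-0.002],[0,0,-0.004],[0,0,-0.006],[0,0,-0.008],[0,0,-0.01],[0,0,-0.012],[0,0,-0.014],[0,0,-0.016]], "twist": [0,0,0,0,0,0,0,0], "fingers": [0.02,0.02,0.02,0.02,0.02,0.02,0.02,0.02], "grip_force": 4}}

```text
time_s: 10.55
tool_pos: [0.4825, 0.3766, 0.06]
tcp_rot: [0.383, -3.118, 0.0]
ft_force: [0.0, -0.1, -0.9]
gripper_width: 0.0302
finger_force: 4.0
```

```bash
cat > rd.py <<'E'
from h import *
def reader(yawdeg,r=.13,frames=("scene","side"),show=None):
    "white bar points near the tool: pitch along reader x (given yaw) from top-face line; prints s,z profile"
    s=robot.read_state();t=s["tool_pos"];k=np.array([np.cos(np.radians(yawdeg)),np.sin(np.radians(yawdeg))])
    for n in frames:
        f=robot.grab_frame(n);P=(wcloud(f) if n=="wrist" else cloud(f)).reshape(-1,3);c=f["pixels"].reshape(-1,3).astype(int)
        a=(P[:,:2]-t[:2])@k;b=(P[:,:2]-t[:2])@[-k[1],k[0]]
        m=(abs(a)<r)&(abs(b)<.02)&(P[:,2]>t[2]-.08)&(P[:,2]<t[2]+.1)&(c.min(1)>75)&(c[:,2]-c[:,0]<60)
        out=[]
        for e in np.arange(-.13,.13,.01):
            q=m&(a>=e)&(a<e+.01)
            if q.sum()>3: out.append((round((e+.005)*1000),round(np.percentile(P[q,2],90)*1000,1),int(q.sum())))
        print(n,out)
        if len(out)>3:
            A=np.array(out); A=A[(A[:,2]>3)]; print("  slope fit",np.arctan(np.polyfit(A[:,0],A[:,1],1)[0]).round(3))
E
python3 - <<'E'
from rd import *
go(.4838,.3758,.08,104);s=robot.read_state();print(s["gripper_width"],s["finger_force"],s["ft_force"],s["ft_torque"])
reader(13.8)
E
```

```text
t 10.55 tcp [0.4825 0.3766 0.06  ] yaw 103.99 slide [-0.0011 -0.0011 -0.02  ] twist -0.002 j6 -1.26
0.030221425798433673 3.99907685816288 [ 0.01640725 -0.08693764 -0.91760479] [ 0.05098431 -0.02406289 -0.00019858]
scene [(-125, np.float64(41.5), 29), (-115, np.float64(21.5), 12), (-65, np.float64(90.2), 5), (-55, np.float64(55.4), 5), (-45, np.float64(87.4), 23), (-35, np.float64(88.9), 26), (-25, np.float64(90.7), 26), (-15, np.float64(90.5), 27), (-5, np.float64(91.5), 22), (5, np.float64(92.2), 28), (15, np.float64(92.0), 42), (25, np.float64(126.3), 45), (35, np.float64(152.1), 45), (45, np.float64(91.6), 57), (55, np.float64(90.3), 90), (65, np.float64(87.2), 211), (75, np.float64(1.0), 48), (85, np.float64(0.4), 44), (95, np.float64(0.1), 54), (105, np.float64(-0.1), 48), (115, np.float64(0.1), 50), (125, np.float64(0.8), 55)]
  slope fit -0.23
side [(-125, np.float64(90.1), 25), (-115, np.float64(85.8), 11), (-105, np.float64(85.1), 24), (-95, np.float64(90.7), 77), (-85, np.float64(91.0), 58), (-75, np.float64(90.0), 36), (-65, np.float64(88.5), 27), (-55, np.float64(90.7), 25), (-45, np.float64(91.1), 31), (-35, np.float64(92.9), 40), (-25, np.float64(147.9), 58), (-15, np.float64(92.0), 43), (-5, np.float64(92.3), 15), (25, np.float64(81.2), 10), (35, np.float64(76.7), 20), (45, np.float64(77.0), 27), (55, np.float64(76.5), 38), (65, np.float64(66.6), 23), (75, np.float64(1.7), 27), (85, np.float64(1.4), 22), (95, np.float64(1.4), 23), (105, np.float64(2.5), 25), (115, np.float64(0.5), 21), (125, np.float64(1.0), 22)]
  slope fit -0.378
```

It lifted level: even at 4 N the pads hold the pitch. I'll press the head down on the fixed tub's lid to pivot it nose-up in the grip, so I need the tub's position.

Run:
```python
from m import *
for n,b in {"scene":(245,285,375,400),"side":(300,75,375,140)}.items():
    P,c=reg(n,*b,.07,.12);m=c.min(1)>110;P=P[m];print(n,len(P),cv2.minAreaRect((P[:,:2]*1000).astype(np.float32)),np.percentile(P[:,2],[2,50,98]).round(4))
    k=cv2.boxPoints(cv2.minAreaRect((P[:,:2]*1000).astype(np.float32)));print(k.round())
go(.6,.41,.16,104)
```

```text
scene 5726 ((763.2640991210938, 393.5550537109375), (211.2363739013672, 165.81396484375), 87.70284271240234) [0.0837 0.0872 0.0905]
[[676. 291.]
 [842. 285.]
 [850. 496.]
 [685. 502.]]
side 1814 ((762.4462280273438, 394.3104553222656), (213.81173706054688, 162.19317626953125), 87.44178771972656) [0.0829 0.0874 0.0915]
[[677. 291.]
 [839. 284.]
 [848. 497.]
 [686. 505.]]
t 10.65 tcp [0.4828 0.3768 0.0603] yaw 103.99 slide [-0.1218  0.0039 -0.0996] twist -0.002 j6 -1.26
```

Call:
{"method": "servo_tool", "body": {"slide": [[0,0,-0.015],[0,0,-0.035],[0,0,-0.055],[-0.02,0,-0.075],[-0.045,0,-0.075],[-0.07,0,-0.075],[-0.095,0,-0.075],[-0.12,0,-0.075]], "twist": [0,0,0,0,0,0,0,0], "fingers": [0.02,0.02,0.02,0.02,0.02,0.02,0.02,0.02], "grip_force": 8}}

```text
time_s: 11.32
tool_pos: [0.5999, 0.4058, 0.135]
tcp_rot: [-0.383, 3.118, -0.0]
ft_force: [-0.2, 1.0, -1.8]
gripper_width: 0.03
finger_force: 8.0
```

Call:
{"method": "servo_tool", "body": {"slide": [[-0.02,0,0],[-0.04,0,0],[-0.055,0,0],[-0.059,0,0.005],[-0.059,0,0.01],[-0.059,0,0.015],[-0.059,0,0.02],[-0.059,0,0.022]], "twist": [0,0,0,0,0,0,0,0], "fingers": [0.02,0.02,0.02,0.02,0.02,0.02,0.02,0.02], "grip_force": 6}}

```text
time_s: 11.98
tool_pos: [0.6543, 0.4194, 0.1113]
tcp_rot: [0.383, -3.115, 0.002]
ft_force: [-0.1, -0.2, -0.6]
gripper_width: 0.0299
finger_force: 6.0
```

Run:
```python
from rd import *
go(.657,.42,.103,104);s=robot.read_state();print(s["gripper_width"],s["finger_force"],s["ft_force"],s["ft_torque"])
f=robot.grab_frame("scene");g=robot.grab_frame("side")
cv2.imwrite("pics/t1.png",np.hstack([cv2.resize(f["pixels"][200:350,270:420],(400,400)),cv2.resize(g["pixels"][50:170,230:350],(400,400))]))
```

```text
t 11.98 tcp [0.6543 0.4194 0.1113] yaw 104.01 slide [-0.0028 -0.0001  0.0083] twist 0.002 j6 -1.33
0.029912808663653465 5.999197438359261 [-0.05084399 -0.22111678 -0.56012042] [ 0.01848229 -0.00557475  0.02154336]
```

View pics/t1.png

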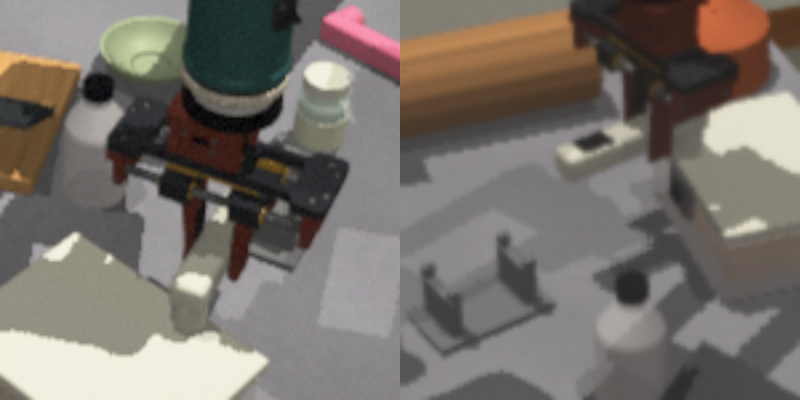

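One picture left. This one shows the bar held level, with its head hovering over the lid's edge (left crop, about (190,310)). Pressing down now.

Call:
{"method": "servo_tool", "body": {"slide": [[-0.005,0,0.003],[-0.005,0,0.006],[-0.005,0,0.009],[-0.005,0,0.012],[-0.005,0,0.015],[-0.005,0,0.018],[-0.005,0,0.02],[-0.005,0,0.02]], "twist": [0,0,0,0,0,0,0,0], "fingers": [0.02,0.02,0.02,0.02,0.02,0.02,0.02,0.02], "grip_force": 6}}

```text
time_s: 12.75
tool_pos: [0.6608, 0.421, 0.0921]
tcp_rot: [0.383, -3.117, 0.0]
ft_force: [-0.0, -0.7, -1.4]
gripper_width: 0.0299
finger_force: 6.0
```

```bash
cat > rd.py <<'E'
from h import *
def reader(yawdeg,frames=("scene","side")):
    "pitch of the white bar held near the tool: Huber line through the top ridge in the vertical plane of the bar"
    t=robot.read_state()["tool_pos"];k=np.array([np.cos(np.radians(yawdeg)),np.sin(np.radians(yawdeg))])
    for n in frames:
        f=robot.grab_frame(n);P=cloud(f).reshape(-1,3);c=f["pixels"].reshape(-1,3).astype(int)
        a=(P[:,:2]-t[:2])@k;b=(P[:,:2]-t[:2])@[-k[1],k[0]]
        m=(a>-.12)&(a<.09)&(abs(b)<.022)&(abs(P[:,2]-t[2]-.03)<.075)&(c.min(1)>45)&(np.ptp(c,axis=1)<70)&(abs(a)>.015)
        h=[]
        for e in np.arange(-.12,.09,.01):
            q=m&(a>=e)&(a<e+.01)
            if q.sum()>4:h.append((e*1000+5,np.percentile(P[q,2]-t[2],85)*1000,np.median(b[q])*1000,q.sum()))
        h=np.array(h).round(1);print(n);print(h.T.tolist())
        vx,vy,x0,y0=cv2.fitLine(h[:,:2].astype(np.float32),cv2.DIST_HUBER,0,.01,.01).ravel();print("  pitch",np.arctan(vy/vx).round(3),"z at tool",(y0-x0*vy/vx).round(1))
E
python3 - <<'E'
from rd import *
go(.657,.42,.081,104);s=robot.read_state();print(s["gripper_width"],s["ft_force"],s["ft_torque"])
reader(13.9)
E
```

```text
t 12.75 tcp [0.6608 0.421  0.0921] yaw 103.99 slide [ 0.0039 -0.0001  0.0111] twist -0.002 j6 -1.34
0.02987358182077281 [-0.04130828 -0.68891928 -1.44768517] [0.06082231 0.02991055 0.00295437]
scene
[[-35.0, -25.0, -15.0, 15.0, 25.0, 35.0, 45.0, 55.0, 65.0, 75.0, 85.0], [20.7, 24.5, 26.9, 101.1, 95.9, 80.0, 43.7, 45.8, 35.3, -1.6, -3.0], [-10.2, -5.3, -2.7, 7.4, 1.4, 11.1, 11.0, 8.0, 1.4, 0.2, 1.2], [8.0, 17.0, 9.0, 27.0, 94.0, 68.0, 67.0, 116.0, 254.0, 86.0, 86.0]]
  pitch -1.007 z at tool 124.8
side
[[-95.0, -85.0, -75.0, -65.0, -55.0, -45.0, -35.0, -25.0, -15.0, 15.0, 25.0, 35.0, 45.0, 55.0, 65.0, 75.0, 85.0], [4.1, 9.0, 11.4, 15.4, 17.8, 20.1, 24.5, 96.6, 26.9, 18.1, 14.6, 17.4, 16.6, 14.3, 8.5, -3.6, -2.2], [-5.0, -9.5, -12.6, -13.7, -12.7, -12.8, -6.2, -3.4, -11.8, -12.0, -13.7, -10.0, -11.5, -15.5, -13.0, -12.6, -1.6], [42.0, 40.0, 33.0, 27.0, 29.0, 38.0, 35.0, 54.0, 18.0, 8.0, 18.0, 21.0, 33.0, 19.0, 11.0, 12.0, 17.0]]
  pitch -0.03 z at tool 15.9
```

It's pivoting as planned, with the pitch at about 0.28 rad. Pressing 12 mm more.

Call:
{"method": "servo_tool", "body": {"slide": [[0,0,0.003],[0,0,0.006],[0,0,0.009],[0,0,0.012],[0,0,0.012],[0,0,0.012],[0,0,0.012],[0,0,0.012]], "twist": [0,0,0,0,0,0,0,0], "fingers": [0.02,0.02,0.02,0.02,0.02,0.02,0.02,0.02], "grip_force": 6}}

```text
time_s: 13.52
tool_pos: [0.6611, 0.4211, 0.0807]
tcp_rot: [0.382, -3.118, 0.0]
ft_force: [0.1, -1.0, -1.5]
gripper_width: 0.0298
finger_force: 6.0
```

```bash
sed -i 's/vx,vy,x0,y0=/h=h[(h[:,0]<-10)\&(h[:,1]<45)];vx,vy,x0,y0=/' rd.py
python3 - <<'E'
from rd import *
go(.657,.42,.081,104);s=robot.read_state();print(s["gripper_width"],s["ft_force"],s["ft_torque"])
reader(13.9,("side",))
E
```

```text
t 13.52 tcp [0.6611 0.4211 0.0807] yaw 103.99 slide [ 0.0043 -0.0001 -0.0003] twist -0.003 j6 -1.34
0.02981657904577414 [ 0.13568824 -0.95769303 -1.49791474] [ 0.07206262 -0.00106116 -0.02948109]
side
[[-95.0, -85.0, -75.0, -65.0, -55.0, -45.0, -35.0, -25.0, -15.0, 25.0, 35.0, 45.0, 55.0, 65.0, 75.0, 85.0], [-18.1, -15.8, -11.2, -3.3, 4.0, 6.3, 14.6, 94.7, 25.1, 8.4, 9.2, 15.5, 17.3, 7.8, 8.4, 8.2], [3.1, -7.3, -9.8, -12.2, -11.6, -11.0, -9.4, -2.2, -7.3, -13.5, -9.7, -10.0, -13.0, -14.5, -12.3, -11.2], [7.0, 41.0, 39.0, 34.0, 35.0, 37.0, 48.0, 59.0, 21.0, 12.0, 15.0, 19.0, 14.0, 8.0, 15.0, 11.0]]
  pitch 0.518 z at tool 33.7
```

The pitch is now about 0.53 rad against the slate's 0.54. I'll tighten the grip, lift clear, and carry it over the slate, turning 12.5° on the way.

Call:
{"method": "servo_tool", "body": {"slide": [[0,0,0],[0,0,0],[0,0,-0.02],[0,0,-0.05],[0,0,-0.08],[0,0,-0.11],[0,0,-0.135],[0.01,-0.015,-0.15]], "twist": [0,0,0,0,0,0,0,0], "fingers": [0.02,0.02,0.02,0.02,0.02,0.02,0.02,0.02], "grip_force": 30}}

```text
time_s: 14.23
tool_pos: [0.6568, 0.4074, 0.2348]
tcp_rot: [-0.384, 3.112, 0.006]
ft_force: [0.0, -0.2, -2.1]
gripper_width: 0.0297
finger_force: 30.0
```

Call:
{"method": "servo_tool", "body": {"slide": [[0.015,-0.02,0],[0.033,-0.045,0],[0.053,-0.075,0],[0.073,-0.105,0],[0.093,-0.135,0],[0.113,-0.165,0],[0.133,-0.195,0],[0.153,-0.22,0]], "twist": [-0.2,-0.5,-0.8,-1.1,-1.4,-1.8,-2.2,-2.5], "fingers": [0.02,0.02,0.02,0.02,0.02,0.02,0.02,0.02]}}

```text
time_s: 14.9
tool_pos: [0.559, 0.1517, 0.2312]
tcp_rot: [-0.722, 3.057, -0.001]
ft_force: [0.5, -0.5, -1.7]
gripper_width: 0.03
finger_force: 30.0
```

Run:
```python
from rd import *
go(.514,.0496,.2,116.5);s=robot.read_state();print(s["gripper_width"],s["finger_force"],s["ft_force"])
```

```text
t 14.9 tcp [0.559  0.1517 0.2312] yaw 116.58 slide [ 0.0859 -0.0711  0.0312] twist 0.015 j6 -1.89
0.029964278903218292 30.000244975090027 [ 0.49780579 -0.48193838 -1.67176534]
```

Call:
{"method": "servo_tool", "body": {"slide": [[0.02,-0.017,0],[0.045,-0.037,0],[0.068,-0.056,0],[0.082,-0.068,0],[0.086,-0.071,0.01],[0.086,-0.071,0.025],[0.086,-0.071,0.045],[0.086,-0.071,0.06]], "twist": [0,0,0,0,0,0,0,0], "fingers": [0.02,0.02,0.02,0.02,0.02,0.02,0.02,0.02]}}

```text
time_s: 15.57
tool_pos: [0.5144, 0.0521, 0.1698]
tcp_rot: [-0.719, 3.058, 0.0]
ft_force: [-1.2, -0.7, -2.4]
gripper_width: 0.0298
finger_force: 30.0
```

Run:
```python
from rd import *
go(.514,.0496,.0915,116.5)
reader(26.5)
```

```text
t 15.57 tcp [0.5144 0.0521 0.1698] yaw 116.46 slide [ 0.0016 -0.0021  0.0783] twist -0.009 j6 -2.07
scene
[[-75.0, -65.0, -55.0, 15.0, 25.0, 35.0, 45.0, 55.0, 65.0, 75.0], [-17.4, -10.5, -5.9, 98.3, 95.2, 93.6, 59.0, 56.7, 40.1, 27.3], [14.0, 13.8, 13.9, 14.9, 8.3, 14.2, 10.6, 2.4, 0.9, 1.3], [9.0, 11.0, 8.0, 8.0, 37.0, 22.0, 31.0, 105.0, 77.0, 7.0]]
  pitch 0.523 z at tool 26.2
side
[[-95.0, -85.0, -75.0, -65.0, -55.0, -45.0, -35.0, -25.0, -15.0], [-22.3, -18.2, -11.7, -6.6, 1.5, 6.6, 86.0, 93.8, 24.8], [-2.2, -1.8, -9.8, -11.9, -9.8, -4.3, -3.8, -2.5, -1.3], [25.0, 65.0, 44.0, 38.0, 45.0, 64.0, 82.0, 108.0, 36.0]]
  pitch 0.542 z at tool 33.7
```

Call:
{"method": "servo_tool", "body": {"slide": [[0.002,-0.002,0.01],[0.002,-0.002,0.022],[0.002,-0.002,0.034],[0.002,-0.002,0.046],[0.002,-0.002,0.058],[0.002,-0.002,0.068],[0.002,-0.002,0.075],[0.002,-0.002,0.078]], "twist": [0,0,0,0,0,0,0,0], "fingers": [0.02,0.02,0.02,0.02,0.02,0.02,0.02,0.02]}}

```text
time_s: 16.33
tool_pos: [0.5134, 0.0492, 0.0922]
tcp_rot: [0.72, -3.057, -0.0]
ft_force: [0.4, 0.0, -2.0]
gripper_width: 0.03
finger_force: 30.0
```

Call:
{"method": "servo_tool", "body": {"slide": [[0,0,0],[0,0,0],[0,0,0],[0,0,0],[0,0,0],[0,0,0],[0,0,0],[0,0,0]], "twist": [0,0,0,0,0,0,0,0], "fingers": [0.02,0.02,0.02,0.02,0.02,0.02,0.02,0.02]}}

```text
time_s: 17.0
tool_pos: [0.5136, 0.0491, 0.093]
tcp_rot: [-0.72, 3.058, -0.0]
ft_force: [0.0, -0.2, -1.9]
gripper_width: 0.0296
finger_force: 30.0
```

Run:
```python
from rd import *
go(.514,.0496,.0915,116.5)
reader(26.5)
t=robot.read_state()["tool_pos"];th=.53;u=np.array([np.cos(np.radians(26.5)),np.sin(np.radians(26.5)),0]);z=np.array([0,0,1.])
X=np.cos(th)*u+np.sin(th)*z;N=-np.sin(th)*u+np.cos(th)*z;g=t+.019*z
print("spot est",(g+X*.049-N*.083).round(4))
ims=[]
for n in("scene","side"):
    f=robot.grab_frame(n);P=cloud(f).reshape(-1,3)
    Q=P[(np.hypot(P[:,0]-.5894,P[:,1]-.0872)<.06)&(P[:,2]>.035)&(P[:,2]<.1)]
    for tol in (.01,.006,.004,.004,.004,.004):
        d=(Q-[.5894,.0872,.0636])@[-.462,-.228,.857];Q=Q[abs(d)<.01]
    q=Q.mean(0);w=np.linalg.svd(Q-q,full_matrices=False)[2][2];print(n,len(Q),"slate offset",np.median(d).round(4),w.round(3))
    ims.append(cv2.resize(f["pixels"][170:290,210:330] if n=="scene" else f["pixels"][130:250,240:360],(400,400)))
cv2.imwrite("pics/hold.png",np.hstack(ims))
```

```text
t 17.0 tcp [0.5136 0.0491 0.093 ] yaw 116.49 slide [-0.0006  0.0003  0.0015] twist -0.003 j6 -2.07
scene
[[-75.0, -65.0, -55.0, -45.0, 15.0, 25.0, 35.0, 45.0, 55.0, 65.0, 75.0, 85.0], [-11.5, -9.6, 0.0, -4.1, 99.4, 96.5, 94.0, 59.5, 55.8, 40.3, 28.1, -27.5], [13.8, 13.6, 13.6, 13.6, 11.3, 8.4, 13.2, 8.4, 2.7, 2.1, 1.2, -0.3], [8.0, 10.0, 8.0, 7.0, 8.0, 35.0, 20.0, 33.0, 95.0, 75.0, 19.0, 10.0]]
  pitch 0.269 z at tool 9.1
side
[[-95.0, -85.0, -75.0, -65.0, -55.0, -45.0, -35.0, -25.0, -15.0, 55.0, 65.0, 75.0, 85.0], [-21.1, -15.9, -11.1, -4.7, 3.9, 7.8, 81.6, 96.2, 24.8, -40.6, -37.5, -33.1, -28.4], [-0.2, -2.6, -9.8, -12.4, -12.5, -7.1, -6.5, -1.4, -5.6, -9.1, 2.3, 5.0, -19.6], [14.0, 54.0, 46.0, 36.0, 37.0, 55.0, 68.0, 105.0, 31.0, 14.0, 41.0, 20.0, 7.0]]
  pitch 0.53 z at tool 34.0
spot est [0.5889 0.0867 0.0651]
scene 352 slate offset -0.0006 [ 0.43   0.211 -0.878]
side 557 slate offset 0.0006 [ 0.451  0.227 -0.863]
```

View pics/hold.png

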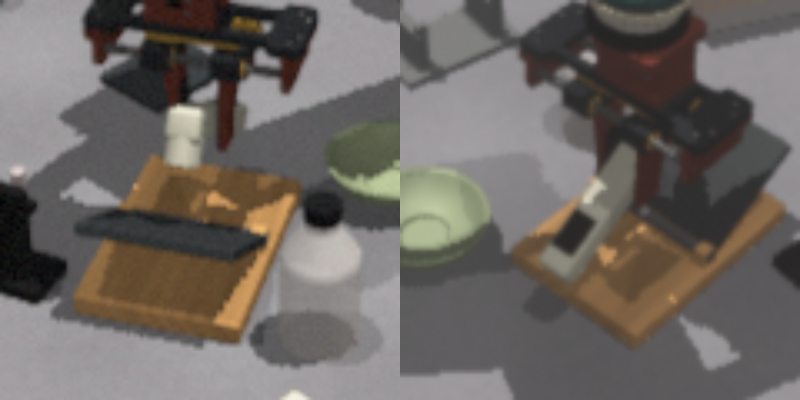

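The reader is held nose-up, facing the slate squarely. The spot estimate is within about 2 mm of the middle, and the slate hasn't moved. Holding still.

Call:
{"method": "servo_tool", "body": {"slide": [[0,0,0],[0,0,0],[0,0,0],[0,0,0],[0,0,0],[0,0,0],[0,0,0],[0,0,0]], "twist": [0,0,0,0,0,0,0,0], "fingers": [0.02,0.02,0.02,0.02,0.02,0.02,0.02,0.02]}}

```text
time_s: 17.87
tool_pos: [0.5135, 0.0491, 0.0929]
tcp_rot: [0.72, -3.058, 0.0]
ft_force: [-0.3, -0.7, -2.3]
gripper_width: 0.0298
finger_force: 30.0
```

Call:
{"method": "servo_tool", "body": {"slide": [[0,0,0],[0,0,0],[0,0,0],[0,0,0],[0,0,0],[0,0,0],[0,0,0],[0,0,0]], "twist": [0,0,0,0,0,0,0,0], "fingers": [0.02,0.02,0.02,0.02,0.02,0.02,0.02,0.02]}}

```text
time_s: 18.53
tool_pos: [0.5135, 0.0491, 0.0929]
tcp_rot: [0.72, -3.058, 0.0]
ft_force: [0.2, 0.4, -2.6]
gripper_width: 0.0296
finger_force: 30.0
```

Call:
{"method": "servo_tool", "body": {"slide": [[0,0,0],[0,0,0],[0,0,0],[0,0,0],[0,0,0],[0,0,0],[0,0,0],[0,0,0]], "twist": [0,0,0,0,0,0,0,0], "fingers": [0.02,0.02,0.02,0.02,0.02,0.02,0.02,0.02]}}

```text
time_s: 19.2
tool_pos: [0.5135, 0.0491, 0.0929]
tcp_rot: [0.72, -3.058, 0.0]
ft_force: [-0.5, -0.7, -2.2]
gripper_width: 0.0294
finger_force: 30.0
```

Call:
{"method": "servo_tool", "body": {"slide": [[0,0,0],[0,0,0],[0,0,0],[0,0,0],[0,0,0],[0,0,0],[0,0,0],[0,0,0]], "twist": [0,0,0,0,0,0,0,0], "fingers": [0.02,0.02,0.02,0.02,0.02,0.02,0.02,0.02]}}

```text
time_s: 19.87
tool_pos: [0.5135, 0.0491, 0.0929]
tcp_rot: [0.72, -3.058, 0.0]
ft_force: [-1.2, 0.9, -1.2]
gripper_width: 0.0294
finger_force: 30.0
```

Call:
{"method": "servo_tool", "body": {"slide": [[0,0,-0.02],[0,0,-0.04],[0,0,-0.06],[0,0,-0.08],[0,0,-0.1],[0,0,-0.12],[0,0,-0.135],[0,0,-0.14]], "twist": [0,0,0,0,0,0,0,0], "fingers": [0.02,0.02,0.02,0.02,0.02,0.02,0.02,0.02]}}

```text
time_s: 20.53
tool_pos: [0.5149, 0.0491, 0.2353]
tcp_rot: [-0.719, 3.054, -0.002]
ft_force: [0.4, -0.6, -2.6]
gripper_width: 0.0297
finger_force: 30.0
```

Run:
```python
from rd import *
go(.4925,.379,.2,103.9)
```

```text
t 20.53 tcp [0.5149 0.0491 0.2353] yaw 116.49 slide [-0.127   0.3053  0.0352] twist 2.518 j6 -2.07
```

Call:
{"method": "servo_tool", "body": {"slide": [[-0.008,0.02,0],[-0.018,0.045,0],[-0.031,0.08,0],[-0.045,0.115,0],[-0.058,0.15,0],[-0.072,0.185,0],[-0.085,0.22,0],[-0.099,0.255,0]], "twist": [0.2,0.5,0.8,1.1,1.4,1.8,2.2,2.52], "fingers": [0.02,0.02,0.02,0.02,0.02,0.02,0.02,0.02]}}

```text
time_s: 21.2
tool_pos: [0.4872, 0.323, 0.2319]
tcp_rot: [0.377, -3.117, 0.001]
ft_force: [1.8, -0.6, -2.9]
gripper_width: 0.0299
finger_force: 30.0
```

Run:
```python
from rd import *
go(.484,.377,.12,103.9)
```

```text
t 21.2 tcp [0.4872 0.323  0.2319] yaw 103.79 slide [-0.0099  0.0532  0.1119] twist -0.022 j6 -1.34
```

Call:
{"method": "servo_tool", "body": {"slide": [[-0.004,0.02,0],[-0.008,0.04,0],[-0.01,0.05,0.01],[-0.01,0.053,0.035],[-0.01,0.053,0.06],[-0.01,0.053,0.085],[-0.01,0.053,0.105],[-0.01,0.053,0.112]], "twist": [0,0,0,0,0,0,0,0], "fingers": [0.02,0.02,0.02,0.02,0.02,0.02,0.02,0.02]}}

```text
time_s: 21.87
tool_pos: [0.4827, 0.373, 0.1163]
tcp_rot: [0.378, -3.112, 0.005]
ft_force: [-0.6, -0.1, -2.0]
gripper_width: 0.0296
finger_force: 30.0
```

Run:
```python
from rd import *
go(.4838,.377,.0444,103.96)
reader(13.9,("side",))
```

```text
t 21.87 tcp [0.4827 0.373  0.1163] yaw 103.87 slide [-0.0025  0.0038  0.0719] twist -0.018 j6 -1.27
side
[[-85.0, -75.0, -65.0, -55.0, -45.0, -35.0, -25.0, -15.0, 25.0, 45.0, 55.0], [-15.7, -10.2, -2.4, 2.1, 7.1, 14.7, 96.7, 27.0, 22.0, 20.9, 23.4], [-9.1, -9.4, -11.5, -10.9, -11.5, -10.3, -3.3, -12.4, -11.8, -9.3, -15.6], [42.0, 43.0, 46.0, 40.0, 45.0, 54.0, 66.0, 27.0, 5.0, 10.0, 8.0]]
  pitch 0.545 z at tool 35.7
```

Call:
{"method": "servo_tool", "body": {"slide": [[-0.002,0.003,0.005],[-0.002,0.003,0.01],[-0.002,0.003,0.015],[-0.002,0.003,0.02],[-0.002,0.003,0.022],[-0.002,0.003,0.022],[-0.002,0.003,0.022],[-0.002,0.003,0.022]], "twist": [0,0,0,0,0,0,0,0], "fingers": [0.02,0.02,0.02,0.02,0.02,0.02,0.02,0.02], "grip_force": 6}}

```text
time_s: 22.58
tool_pos: [0.4868, 0.3789, 0.0992]
tcp_rot: [-0.38, 3.118, 0.0]
ft_force: [-1.1, 0.1, -2.4]
gripper_width: 0.0301
finger_force: 6.0
```

Run:
```python
from rd import *
go(.4835,.377,.0444,103.96)
```

```text
t 22.58 tcp [0.4868 0.3789 0.0992] yaw 103.89 slide [ 0.0037 -0.001   0.0548] twist -0.014 j6 -1.26
```

Call:
{"method": "servo_tool", "body": {"slide": [[0.002,-0.001,0.004],[0.002,-0.001,0.008],[0.002,-0.001,0.012],[0.002,-0.001,0.016],[0.002,-0.001,0.02],[0.002,-0.001,0.024],[0.002,-0.001,0.028],[0.002,-0.001,0.03]], "twist": [0,0,0,0,0,0,0,0], "fingers": [0.02,0.02,0.02,0.02,0.02,0.02,0.02,0.02], "grip_force": 6}}

```text
time_s: 23.25
tool_pos: [0.4848, 0.3772, 0.0682]
tcp_rot: [0.38, -3.118, 0.0]
ft_force: [0.1, 1.0, 0.4]
gripper_width: 0.0297
finger_force: 6.0
```

Run:
```python
from rd import *
go(.4835,.377,.0444,103.96)
reader(13.9,("side",))
```

```text
t 23.25 tcp [0.4848 0.3772 0.0682] yaw 103.89 slide [0.0013 0.0001 0.0238] twist -0.015 j6 -1.26
side
[[-95.0, -85.0, -75.0, -65.0, -55.0, -45.0, -35.0, -25.0, -15.0, 15.0, 25.0, 45.0, 55.0], [0.0, 3.8, 8.0, 10.5, 15.6, 16.6, 86.8, 96.2, 29.6, -17.5, 19.5, 14.8, 14.5], [-5.3, -11.8, -10.0, -12.1, -11.4, -12.3, -6.6, -4.9, -6.1, -9.6, -11.7, -11.4, -14.2], [41.0, 41.0, 45.0, 54.0, 37.0, 40.0, 51.0, 63.0, 22.0, 22.0, 5.0, 19.0, 11.0]]
  pitch 0.348 z at tool 34.6
```

It's levelling against the rear saddle, with the pitch down to 0.35. Lowering the rest of the way.

Call:
{"method": "servo_tool", "body": {"slide": [[0.001,0,0.004],[0.001,0,0.008],[0.001,0,0.012],[0.001,0,0.016],[0.001,0,0.02],[0.001,0,0.023],[0.001,0,0.024],[0.001,0,0.024]], "twist": [0,0,0,0,0,0,0,0], "fingers": [0.02,0.02,0.02,0.02,0.02,0.02,0.02,0.02], "grip_force": 6}}

```text
time_s: 23.97
tool_pos: [0.4836, 0.3769, 0.0444]
tcp_rot: [0.38, -3.118, 0.001]
ft_force: [0.2, 1.1, -1.1]
gripper_width: 0.0298
finger_force: 6.0
```

Run:
```python
from rd import *
go(.4835,.377,.0444,103.96);print(robot.read_state()["ft_force"])
reader(13.9,("side",))
```

```text
t 23.97 tcp [0.4836 0.3769 0.0444] yaw 103.89 slide [ 0.      0.0001 -0.    ] twist -0.014 j6 -1.26
[ 0.1510755   1.12418045 -1.05239334]
side
[[-115.0, -105.0, -95.0, -85.0, -75.0, -65.0, -55.0, -45.0, -35.0, -25.0, -15.0, 15.0, 25.0, 35.0, 45.0, 55.0, 65.0, 75.0, 85.0], [17.9, 27.1, 30.3, 29.6, 30.2, 28.5, 31.6, 30.8, 31.7, 96.5, 30.1, 3.7, 17.9, 13.6, 13.6, 11.5, 8.1, -42.1, -42.2], [-13.9, -3.4, -10.4, -7.4, -8.0, -9.7, -13.3, -12.5, -9.8, -0.1, -8.2, -9.6, -16.5, -14.5, -14.0, -10.4, -4.9, 7.2, -0.6], [7.0, 32.0, 45.0, 64.0, 67.0, 78.0, 34.0, 42.0, 63.0, 83.0, 34.0, 26.0, 6.0, 20.0, 32.0, 21.0, 14.0, 7.0, 12.0]]
  pitch 0.061 z at tool 33.6
```

Call:
{"method": "servo_tool", "body": {"slide": [[0,0,0.001],[0,0,0.001],[0,0,0.001],[0,0,0.001],[0,0,0.001],[0,0,0.001],[0,0,0.001],[0,0,0.001]], "twist": [0,0,0,0,0,0,0,0], "fingers": [0.032,0.034,0.037,0.042,0.048,0.054,0.06,0.06]}}

```text
time_s: 24.68
tool_pos: [0.4839, 0.3771, 0.0439]
tcp_rot: [-0.38, 3.119, -0.0]
ft_force: [-0.7, -0.2, 0.5]
gripper_width: 0.0597
finger_force: 0.0
```

Call:
{"method": "servo_tool", "body": {"slide": [[0,0,0],[0,0,-0.01],[0,0,-0.03],[0,0,-0.06],[0,0,-0.09],[0,0,-0.12],[0,0,-0.15],[0,0,-0.16]], "twist": [0,0,0,0,0,0,0,0], "fingers": [0.06,0.06,0.06,0.06,0.06,0.06,0.06,0.06]}}

```text
time_s: 25.35
tool_pos: [0.486, 0.3784, 0.2095]
tcp_rot: [-0.379, 3.112, 0.005]
ft_force: [0.6, 0.9, 0.7]
gripper_width: 0.06
finger_force: 0.0
```

Run:
```python
from m import *
go(.4835,.377,.2,103.96)
f=robot.grab_frame("wrist");P=wcloud(f);c=f["pixels"].astype(int)
m=(P[...,2]>.065)&(P[...,2]<.088)&(c.min(2)>60)&(np.hypot(P[...,0]-.465,P[...,1]-.371)<.1)&(np.hypot(P[...,0]-.3487,P[...,1]-.3368)>.036)
T=P[m];print(len(T),cv2.minAreaRect((T[:,:2]*1000).astype(np.float32)),np.percentile(T[:,2],[5,50,95]))
k=np.array([np.cos(.242),np.sin(.242)]);s=(T[:,:2]-[.4624,.3705])@k;d=(T[:,:2]-[.4624,.3705])@[-k[1],k[0]]
print("x range",np.percentile(s,[.5,99.5]),"y",np.percentile(d,[1,99]))
q=(abs(d)<.012);print("slope",np.polyfit(s[q],T[q,2],1))
for n in("scene","side"):
    f=robot.grab_frame(n);C=cloud(f).reshape(-1,3)
    for nm,p,h in(("jar_a",(.3933,-.3796),.09),("jar_b",(.3487,.3368),.09),("cups",(.4885,-.388),.103)):
        q=(np.hypot(C[:,0]-p[0],C[:,1]-p[1])<.045)&(abs(C[:,2]-h)<.008);print(n,nm,q.sum(),C[q].mean(0).round(4))
```

```text
t 25.35 tcp [0.486  0.3784 0.2095] yaw 103.89 slide [ 0.0028 -0.0008  0.0095] twist -0.014 j6 -1.26
5166 ((462.9137268066406, 371.15362548828125), (162.73736572265625, 30.13925552368164), 13.894149780273438) [0.07314097 0.07616326 0.0776005 ]
x range [-0.07956618  0.08087378] y [-0.01418286  0.01516753]
slope [-0.00060447  0.07635921]
scene jar_a 87 [ 0.3965 -0.3775  0.0871]
scene jar_b 153 [0.3542 0.3392 0.0872]
scene cups 87 [ 0.4899 -0.3884  0.0987]
side jar_a 422 [ 0.3905 -0.382   0.0888]
side jar_b 143 [0.3462 0.3338 0.0881]
side cups 231 [ 0.4908 -0.387   0.1004]
```

The reader is level and within 2 mm of the seat. The cups are still nested and the jars haven't moved, so I'm handing it in.

```bash
python3 -c "
from station import robot
print(robot.sign_off())"
```

```text
the job is handed in; nothing more can be done
None
```

The job is handed in at about 25 s: cup_a is nested in cup_b, the reader was held square to the slate for over two seconds by my measurements, and it is back level in its cradle; the hand-in gave no verdict.

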